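# Gather the ring blanks in the tote's marked corner

## Robot

A 6-joint arm with a two-finger parallel gripper is mounted at the origin on the work surface. World frame = base frame: x ahead of the robot, y to its left, z up, the work surface at z = 0. Lengths are in m, angles in rad, forces in N, time in s.
With the tool pointing down it reaches from about 0.25 to 0.8 m from the base axis. Payload 8.5 kg.
Tool frame: the origin (TCP) lies on the centre line of the jaws, within the pads' length; the fingertips stand 22 mm ahead of it and the grasp point (between the pads) lies 3 mm ahead of it; z points along the fingers, y is the line along which they close (so a half turn about z gives the same grasp; the last joint's range is limited). The gripper opens to 85 mm and grips with 20 to 120 N. Pads are 22 mm wide; open, the fingers measure 114 mm over their backs; the gripper's body (76 mm by 85 mm) begins 54 mm behind the grasp point. The pads swing forward as they close: fully open they stand 13 mm farther back than shut.
Start: joints at [-1.165, 0.238, -0.013, 1.319, 0, 1.571], TCP at [0.207, -0.482, 0.253] pointing down, gripper open.
Joint ranges: [-2.66, 2.66], [-1.03, 1.9], [-1.14, 1.46], [-1.82, 2.27], [-1.45, 1.34], [-3.14, 3.14]. Speed limits (rad/s): [2.22, 2.22, 2.79, 3.14, 3.14, 3.14].

## Interface

Orientations are given as a 3x3 rotation matrix whose columns are the frame's x, y, z axes.
In Python, from cell import manip, read_camera, camera_model, models gives the robot as it stands. The module is installed in compiled form; this text tells all that it offers.
- The arm moves only by the tool servo_tool, never from a script. Its arguments are lists of equal length, an entry for each row: "dp": the shift along the tool's x, y, z normalised to -1 to 1, where 1 is 300 mm, a list of three; "rotation": the turn, a rotation vector about the tool's x, y, z normalised to -1 to 1, where 1 is 180 degrees, a list of three; "hand": the opening, from 0 (shut) to 1 (fully open). In form: {"dp": [[x, y, z], ...], "rotation": [[wx, wy, wz], ...], "hand": [hand, ...]}. A call has 1 to 12 rows; each row is the pose to reach, as a shift and turn from the pose commanded when the call began, along the tool's axes at that moment, turning the shorter way round; what a row does not reach only later rows make up. A row lasts 1/10 s, in which the tool goes at most 50 mm and 8.59 degrees, less where a joint would pass 70% of its speed; a pose out of reach is approached as far as the arm can. A call with a number of a shift or a turn outside -1 to 1 is refused whole. A call with a gripper value outside its range is refused whole. The fingers move at their own pace and stop on an object; the grip force is fixed at half the most. Time passes only in rows, so rows that repeat a pose let the fingers close. It gives the time, the measured TCP pose, the force, the opening and the grip force at its end, in the units of the state.
- manip.observe(): the state, without advancing time (a new reading comes with each control period).
- read_camera(name): name is "scene" or "top"; returns the picture (384x512x3 uint8, blue, green, red); there is no depth.
- camera_model(name): a dict with "intrinsics" (3x3 intrinsics, pixels), "dist_coeffs" ([k1, k2, p1, p2, k3] as OpenCV has them; the pictures are not rectified), "world_from_camera" (4x4, takes a point from camera to world coordinates). Camera axes: x right, y down, z forward; pixel columns grow to the right and rows downward; lengths in m; the calibration is good to about 2 mm. A picture is of the moment at which its call begins. camera_model takes no time and is no camera call.
- manip.job_done(): hands the job in; it is judged then, once.
Trained networks look in the newest picture that a camera, given by its name, has taken for a name from the list of things; names that differ only in an ending like _2 or _b are one class to them, and where a whole thing is asked for, a point or a joint stands for the part that bears it (a point fixed in the world has none). Each returns a list of dicts, best first, with "confidence" (0 to 1); they miss things now and then, are a little off and sometimes report something else, mostly with a low value. They report only what shows in the picture. A call takes as long as a camera call.
- models.boxes_of(target, camera): "rect" ([centre column, centre row, width, height] in pixels, round what is visible of it).
- models.spot_point(target, camera): "position" ([column, row] in pixels: a listed point, or the origin of a listed thing).
The state is a dict: "time": time; "qpos": joint angles; "qd": joint speeds; "effort": joint torques, N m; "position": TCP position; "orientation": TCP orientation; "ft_force": force on the tool from outside, world axes, zero at the start; "torque": the same for the moment, N m; "grip_width": opening from 0.0 (shut) to 1.0 (fully open); "finger_force": force on a finger pad.
Only numpy, scipy, OpenCV 4.12 (cv2) and the standard library are available. Lean on these libraries where they do the work, as an engineer would, in place of code of your own. Each camera call takes 0.05 s, during which the arm holds its last target. There are 200 camera calls.

## Task

Put the stray ring from the bench into the blue tote and let go of it there while the tote stands on the bench. Then lift the tote by its wooden bar clear of the bench and tilt it about 30 degrees, down towards its orange corner, so that all four rings slide together into that corner. Finish holding it still like that, in the air and with every ring gathered there, and leave the jar, hammer and stand where they are.

Things in the scene. Friction and masses are not known exactly. Their poses are not given: they have to be found in the camera images.
- tote_handle (a point): Centre of the wooden carrying bar of the tote: straight, 220 mm long, 16 mm wide, 20 mm tall, running along the tote's x over its middle, with a narrow blue post at each end. This point is 110 mm above the tote's underside, 104 mm above its inner floor. Axes are the tote's: x along the bar, z up; the orange corner is at +x, +y.
- tote_corner (a point): Inside bottom of the marked corner, where its two walls meet the inner floor: x +104, y +89, z -104 mm from the bar's centre in the tote's axes, 6 mm above its underside. The two walls there are orange for 50 mm from the corner; the other three corners are plain blue. Axes as the tote's.
- stray_center (a point): The stray ring blank: a silvery wide-band finger ring, 26 mm outside, 20 mm bore, 13 mm high, 24 g, lying flat on the bench outside the tote, to the robot's right. Point at its centre, half-way up.
- jar: Bystander: closed jar with a black cap and paper label, 48 mm across, 55 mm high, standing near the stray ring. Origin at the centre of its underside.
- hammer: Bystander: hammer, 220 mm long, lying on the bench to the robot's left. Origin near its middle on the underside.
- stand: Bystander: black upright handpiece stand, 70 mm round foot, 32 mm column, 110 mm high, beyond the tote to the right. Origin at the centre of its underside.
- ring0_center (a point): Ring blank of brass, same size as the stray (26 mm outside, 13 mm high), lying loose in the tote. It slides on the tote's smooth floor (friction about 0.16 to 0.24). Point at its centre.
- ring1_center (a point): Ring blank of copper, same size as the stray (26 mm outside, 13 mm high), lying loose in the tote. It slides on the tote's smooth floor (friction about 0.16 to 0.24). Point at its centre.
- ring2_center (a point): Ring blank of steel, same size as the stray (26 mm outside, 13 mm high), lying loose in the tote. It slides on the tote's smooth floor (friction about 0.16 to 0.24). Point at its centre.
- tote: Slate-blue open plastic tote, 220 mm (x) by 190 mm (y), walls 50 mm high and 6 mm thick, floor 6 mm, 0.28 to 0.46 kg, standing on the bench. Only the bar and its two posts are above the walls. Origin at the centre of its underside.

How it is judged:
On the way:
1. the stray ring lies in the tote, let go, while the tote stands on the bench (x of stray_center in the frame of tote_handle between -0.104 and 0.104 m and y of stray_center in the frame of tote_handle between -0.089 and 0.089 m and z of stray_center in the frame of tote_handle between -0.104 and -0.07 m and contact force between the fingers and stray below 0.1 N and angle between tote_handle's own z axis and vertical below 0.1 rad and height (world z) of tote below 0.01 m), for 0.2 s.
At the end, for the whole second after the job is handed in: The fingers carry the tote in the air, orange corner lowest and 25 mm or more above the bench, touching no bystander, still, tilted 17 to 46 degrees with the tote's x and y axes each over 8.5 degrees below level; all four ring centres lie inside within 95 mm of the corner point (angle between tote_handle's own z axis and vertical between 0.3 and 0.8 rad and angle between tote_handle's own x axis and vertical above 1.72 rad and angle between tote_handle's own y axis and vertical above 1.72 rad and height (world z) of tote_corner above 0.025 m and contact force between the fingers and tote above 1 N and linear speed of tote below 0.04 m/s and distance between each of ring0_center, ring1_center, ring2_center, stray_center and tote_corner below 0.095 m and contact force between tote and jar below 0.3 N and contact force between tote and hammer below 0.3 N and contact force between tote and stand below 0.3 N and x of each of ring0_center, ring1_center, ring2_center, stray_center in the frame of tote_corner below 0 m and y of each of ring0_center, ring1_center, ring2_center, stray_center in the frame of tote_corner below 0 m and z of each of ring0_center, ring1_center, ring2_center, stray_center in the frame of tote_corner above 0 m); the arm keeps its last pose, push and grip.
It fails at once if the jar is pushed or tipped over (distance of jar from where it was at the start of the episode above 0.03 m or angle between jar's own z axis and vertical above 0.5 rad).
It fails at once if the hammer is pushed or tipped over (distance of hammer from where it was at the start of the episode above 0.03 m or angle between hammer's own z axis and vertical above 0.5 rad).
It fails at once if the stand is pushed or tipped over (distance of stand from where it was at the start of the episode above 0.03 m or angle between stand's own z axis and vertical above 0.5 rad).
It also fails if it takes over 51 s, if anything falls off the work surface, if the arm or the gripper's body presses on something with over 40 N, if the wrist force passes 120 N, or if a joint passes its speed limit or range.

## Working session

There is one attempt and no reset: what is moved stays moved. The work goes in short steps, Python scripts to look and compute and a tool call to move; the robot and the scene stay as the last step left them, time stands still between calls to the robot, and variables do not carry over. Pictures are saved under pics/ and viewed, at most 10 in all, crops included, and the job is handed in when it is done.

Besides the shell and the picture viewer there is one more tool, called after ">>>" as name(argument=value, ...) on one line, values as JSON. servo_tool: Moves the arm, as the interface text tells. Its arguments: {"type":"object","properties":{"dp":{"type":"array","items":{"type":"array","items":{"type":"number"}}},"rotation":{"type":"array","items":{"type":"array","items":{"type":"number"}}},"hand":{"type":"array","items":{"type":"number"}}},"required":["dp","rotation","hand"]}

```bash
mkdir -p pics; cat > h.py <<'E'
import numpy as np, cv2
from cell import manip, read_camera, camera_model, models
def ray(cam,px):
    m=camera_model(cam);K=np.array(m["intrinsics"]);D=np.array(m["dist_coeffs"]);T=np.array(m["world_from_camera"])
    u=cv2.undistortPoints(np.array([[px]],float),K,D)[0,0]
    return T[:3,3],T[:3,:3]@np.array([u[0],u[1],1])
def atz(cam,px,z):
    o,d=ray(cam,px);return o+d*(z-o[2])/d[2]
def proj(cam,p):
    m=camera_model(cam);T=np.linalg.inv(np.array(m["world_from_camera"]))
    r,_=cv2.Rodrigues(T[:3,:3]);return cv2.projectPoints(np.array([p],float),r,T[:3,3],np.array(m["intrinsics"]),np.array(m["dist_coeffs"]))[0][0,0]
E
python3 - <<'E'
from h import *
np.set_printoptions(precision=4,suppress=True)
a=read_camera("top");b=read_camera("scene");cv2.imwrite("pics/top.png",a);cv2.imwrite("pics/scene.png",b)
Z=dict(tote_handle=.11,tote_corner=.006,stray_center=.0065,jar=0,hammer=0,stand=0,ring0_center=.0125,ring1_center=.0125,ring2_center=.0125,tote=0)
for n,z in Z.items():
  for c in("top","scene"):
    for r in models.spot_point(n,c)[:2]: print(n,c,round(r["confidence"],2),np.round(r["position"],1),atz(c,r["position"],z))
for c in("top","scene"): print(np.array(camera_model(c)["world_from_camera"]))
print(manip.observe())
E
```

```text
tote_handle top 0.96 [199.5 195.6] [0.5718 0.159  0.11  ]
tote_handle scene 0.73 [277.  209.8] [0.5594 0.1552 0.11  ]
tote_handle scene 0.52 [189.  146.7] [ 0.6317 -0.1354  0.11  ]
tote_corner top 0.78 [203.  254.2] [0.4315 0.1604 0.006 ]
tote_corner scene 0.95 [319.  218.3] [0.4305 0.1702 0.006 ]
stray_center top 0.54 [381.4 245.6] [ 0.4439 -0.2988  0.0065]
stray_center scene 0.48 [221.2 119.7] [ 0.4456 -0.2953  0.0065]
jar top 0.8 [354.5 188.6] [ 0.5936 -0.2353  0.    ]
jar scene 0.69 [186.5 147. ] [ 0.5917 -0.2481  0.    ]
jar scene 0.4 [223.3 119.6] [ 0.4359 -0.2992 -0.    ]
hammer top 0.72 [108.3 214.1] [0.538  0.4069 0.    ]
hammer scene 0.8 [344.3 306.8] [0.5342 0.3913 0.    ]
hammer scene 0.25 [220.9 118.2] [ 0.4389 -0.3091  0.    ]
stand top 0.79 [308.1 137.7] [ 0.7301 -0.1179  0.    ]
stand scene 0.81 [163.3 191.8] [ 0.7252 -0.125   0.    ]
ring0_center top 0.39 [206.5 171.3] [0.6436 0.1487 0.0125]
ring0_center scene 0.61 [242.4 246.5] [0.6436 0.1427 0.0125]
ring1_center top 0.65 [206.6 175.1] [0.6337 0.1485 0.0125]
ring1_center top 0.45 [236.7 190. ] [0.5938 0.0718 0.0125]
[... 479 characters left out ...]
.    ]]
[[-0.8401  0.4001 -0.3663  0.959 ]
 [ 0.5421  0.6421 -0.542   0.6334]
 [ 0.0184 -0.6539 -0.7564  0.8789]
 [ 0.      0.      0.      1.    ]]
{'time': 1.1, 'qpos': array([-1.165 ,  0.2382, -0.0135,  1.3192, -0.    ,  1.5708]), 'qd': array([-0.0003,  0.0001, -0.    , -0.0021,  0.0005, -0.001 ]), 'effort': array([ -0.0033, -53.8598,  34.6694,   0.0031,   0.    ,  -0.    ]), 'position': array([ 0.2072, -0.4823,  0.2533]), 'orientation': array([[ 0.9188,  0.3947, -0.0001],
       [ 0.3947, -0.9188,  0.0001],
       [-0.    , -0.0001, -1.    ]]), 'ft_force': array([0.6928, 0.1569, 1.095 ]), 'torque': array([-0.0146, -0.0398, -0.0419]), 'finger_force': 0.0, 'grip_width': 0.9973249377757387}
```

View pics/top.png

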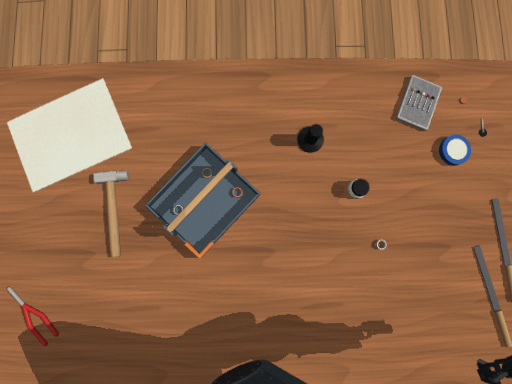

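View pics/scene.png

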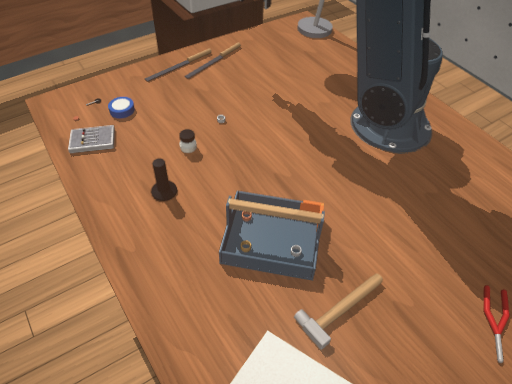

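Top view: stray ring at (381,245), jar (358,188), stand (310,138). The tote's orange corner is at (200,255) and its bar runs from (170,230) to (232,165), so +x points to lower left. The scene view agrees with this. I'm moving above the stray ring now.

>>> servo_tool(dp=[[0.97,-0.25,0.4],[0.97,-0.25,0.4],[0.97,-0.25,0.4],[0.97,-0.25,0.4],[0.97,-0.25,0.4],[0.97,-0.25,0.4],[0.97,-0.25,0.4],[0.97,-0.25,0.4],[0.97,-0.25,0.4],[0.97,-0.25,0.4],[0.97,-0.25,0.4]], rotation=[[0,0,0],[0,0,0],[0,0,0],[0,0,0],[0,0,0],[0,0,0],[0,0,0],[0,0,0],[0,0,0],[0,0,0],[0,0,0]], hand=[1,1,1,1,1,1,1,1,1,1,1])

```text
time: 2.2
position: [0.4444, -0.2995, 0.1339]
orientation: [[0.919, 0.393, 0.001], [0.393, -0.919, -0.001], [0.0, 0.001, -1.0]]
ft_force: [-0.8, 0.3, -0.7]
grip_width: 1.002
finger_force: 0.0
```

```bash
python3 - <<'E'
from h import *
np.set_printoptions(precision=4,suppress=True)
s=manip.observe();print(s["position"],s["qpos"],s["orientation"])
a=read_camera("top");b=read_camera("scene")
im=np.hstack([cv2.resize(a[200:290,340:430],(400,400)),cv2.resize(b[80:170,170:260],(400,400))]);cv2.imwrite("pics/c1.png",im)
for n,c,z in(("stray_center","top",.0065),("stray_center","scene",.0065)):
  for r in models.spot_point(n,c)[:2]: print(n,c,r["confidence"],r["position"],atz(c,r["position"],z))
# bar and corner points: wood colour mask in top picture crop
hsv=cv2.cvtColor(cv2.imread("pics/top.png"),cv2.COLOR_BGR2HSV)
cr=cv2.resize(cv2.imread("pics/top.png")[135:265,140:270],(520,520),interpolation=cv2.INTER_CUBIC);cv2.imwrite("pics/c2.png",cr)
E
```

```text
[ 0.4444 -0.2995  0.1339] [-0.5929  0.3234 -0.2112  1.0354 -0.0001  2.1444] [[ 0.9194  0.3933  0.0007]
 [ 0.3933 -0.9194 -0.0005]
 [ 0.0004  0.0008 -1.    ]]
stray_center top 0.57 [382.8, 241.8] [ 0.4536 -0.3029  0.0065]
stray_center top 0.32 [206.8, 169.6] [0.6489 0.1483 0.0065]
stray_center scene 0.57 [221.8, 118.1] [ 0.4401 -0.3011  0.0065]
```

View pics/c1.png

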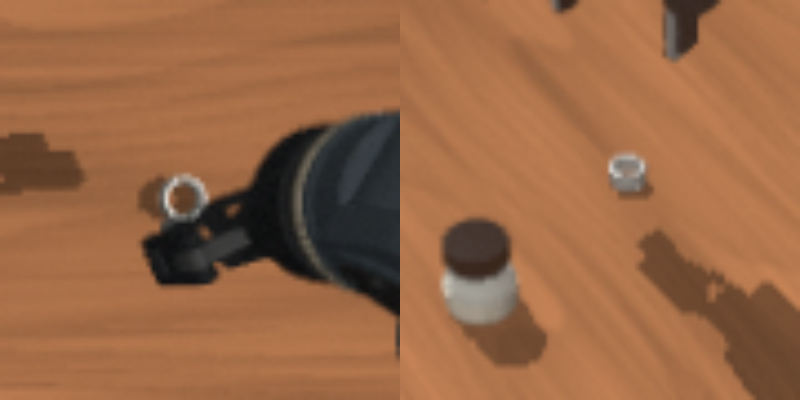

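View pics/c2.png

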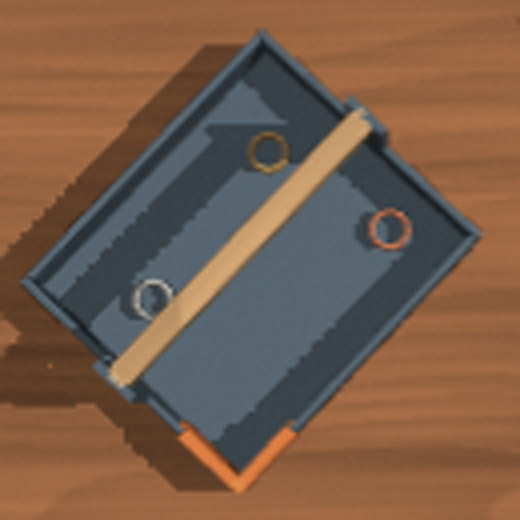

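c1 shows the ring at about (381.6,244.5) in the top view and (221,119) in the scene view. In c2 the bar ends are at about (168.9,230) and (231.2,163.8), and the rim corners are clear.

```bash
python3 - <<'E'
from h import *
np.set_printoptions(precision=4,suppress=True)
print(atz("top",[381.6,244.5],.011),atz("scene",[221.1,119],.009))
C=[np.array(p)/4+[140,135] for p in((262,32),(480,235),(240,490),(25,282))]
W=[atz("top",p,.056) for p in C];print(np.array(W),np.mean(W,0))
e1=atz("top",np.array([117,376])/4+[140,135],.12);e2=atz("top",np.array([362,117])/4+[140,135],.12)
print(e1,e2,(e1+e2)/2,np.linalg.norm(e1-e2),np.degrees(np.arctan2(*(e1-e2)[[1,0]])))
d=(W[2]-W[1]+W[3]-W[0]);print("x dir",np.degrees(np.arctan2(d[1],d[0])))
d=(W[3]-W[2]+W[0]-W[1]);print("y dir-",np.degrees(np.arctan2(d[1],d[0])))
E
```

```text
[ 0.4468 -0.2981  0.011 ] [ 0.4456 -0.2958  0.009 ]
[[0.7088 0.1475 0.056 ]
 [0.579  0.014  0.056 ]
 [0.4249 0.1639 0.056 ]
 [0.5546 0.296  0.056 ]] [0.5668 0.1554 0.056 ]
[0.4939 0.2295 0.12  ] [0.6437 0.0845 0.12  ] [0.5688 0.157  0.12  ] 0.20848899063699267 135.92285541786018
x dir 135.93414899568398
y dir- 45.661835472708376
```

>>> servo_tool(dp=[[0.01,-0.005,0.2],[0.01,-0.005,0.3],[0.01,-0.005,0.35],[0.01,-0.005,0.357],[0.01,-0.005,0.357],[0.01,-0.005,0.357],[0.01,-0.005,0.357],[0.01,-0.005,0.357],[0.01,-0.005,0.357],[0.01,-0.005,0.357],[0.01,-0.005,0.357],[0.01,-0.005,0.357]], rotation=[[0,0,0],[0,0,0],[0,0,0],[0,0,0],[0,0,0],[0,0,0],[0,0,0],[0,0,0],[0,0,0],[0,0,0],[0,0,0],[0,0,0]], hand=[0.8,0.7,0.7,0.7,0.6,0.1,0.1,0.1,0.1,0.1,0.1,0.1])

```text
time: 3.6
position: [0.448, -0.2966, 0.0279]
orientation: [[0.919, 0.395, 0.002], [0.395, -0.919, -0.002], [0.002, 0.002, -1.0]]
ft_force: [-0.6, 0.5, 7.1]
grip_width: 0.265
finger_force: 58.5
```

>>> servo_tool(dp=[[0,0,-0.16],[0,0,-0.32],[0,0,-0.48],[0.1,-0.15,-0.64],[0.37,-0.63,-0.74],[0.37,-0.63,-0.74],[0.37,-0.63,-0.74],[0.37,-0.63,-0.74],[0.37,-0.63,-0.74],[0.37,-0.63,-0.74]], rotation=[[0,0,0],[0,0,0],[0,0,0],[0,0,0],[0,0,-0.125],[0,0,-0.125],[0,0,-0.125],[0,0,-0.125],[0,0,-0.125],[0,0,-0.125]], hand=[0.1,0.1,0.1,0.1,0.1,0.1,0.1,0.1,0.1,0.1])

```text
time: 4.6
position: [0.4748, -0.0779, 0.2492]
orientation: [[0.696, 0.718, 0.002], [0.718, -0.696, -0.0], [0.001, 0.002, -1.0]]
ft_force: [0.5, -0.1, -0.3]
grip_width: 0.26
finger_force: 59.0
```

```bash
cat >> h.py <<'E'
from scipy.spatial.transform import Rotation as Ro
def move(p,Rt):
    s=manip.observe();R=s["orientation"];print("pos",s["position"],"q",s["qpos"],"grip",s["grip_width"],s["finger_force"])
    print("dp",np.round(R.T@(np.array(p)-s["position"])/.3,4),"rot",np.round(Ro.from_matrix(R.T@Rt).as_rotvec()/np.pi,4))
def down(deg):
    c,s=np.cos(np.radians(deg)),np.sin(np.radians(deg));return np.array([[c,s,0],[s,-c,0],[0,0,-1.]])
E
python3 -c "
from h import *
move([.503,.1395,.25],down(45.8))"
```

```text
pos [ 0.47479617 -0.07785512  0.24920538] q [-1.62422213e-01  1.63184195e-01 -1.21010319e-01  1.28464991e+00
 -1.81211773e-04  2.17853167e+00] grip 0.2595490203730645 59.03251156210899
dp [ 0.5855 -0.437  -0.0028] rot [ 0.0005 -0.0003  0.0004]
```

>>> servo_tool(dp=[[0.586,-0.437,0],[0.586,-0.437,0],[0.586,-0.437,0],[0.586,-0.437,0],[0.586,-0.437,0],[0.586,-0.437,0.15],[0.586,-0.437,0.3],[0.586,-0.437,0.42],[0.586,-0.437,0.5],[0.586,-0.437,0.5],[0.586,-0.437,0.5]], rotation=[[0,0,0],[0,0,0],[0,0,0],[0,0,0],[0,0,0],[0,0,0],[0,0,0],[0,0,0],[0,0,0],[0,0,0],[0,0,0]], hand=[0.1,0.1,0.1,0.1,0.1,0.1,0.1,0.1,0.1,0.1,0.1])

```text
time: 5.7
position: [0.5036, 0.138, 0.0986]
orientation: [[0.699, 0.715, -0.0], [0.715, -0.699, -0.0], [-0.0, -0.0, -1.0]]
ft_force: [-0.2, -0.3, 0.3]
grip_width: 0.262
finger_force: 59.0
```

```bash
python3 -c "
from h import *
move([.503,.1395,.04],down(45.8))
cv2.imwrite('pics/c3.png',np.hstack([cv2.resize(read_camera('top')[135:265,140:270],(400,400)),cv2.resize(read_camera('scene')[150:300,200:350],(400,400))]))"
```

```text
pos [0.50364287 0.13795636 0.09862495] q [ 2.67371111e-01  3.34229690e-01 -2.96911166e-01  9.40130198e-01
 -2.20297127e-05  2.61195081e+00] grip 0.26165420038984927 59.04389809817076
dp [ 0.0023 -0.0051  0.1954] rot [-0.0001  0.0001 -0.0007]
```

View pics/c3.png

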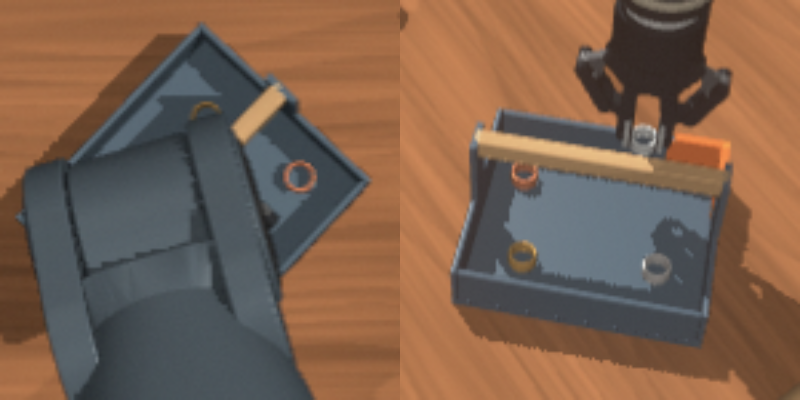

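The scene crop shows the ring held at about (645,140), behind the bar on its orange side and clear of it. I'll lower it and let go.

>>> servo_tool(dp=[[0,0,0.08],[0,0,0.15],[0,0,0.19],[0,0,0.2],[0,0,0.2],[0,0,0.2],[0,0,0.2],[0,0,0.2],[0,0,0.2]], rotation=[[0,0,0],[0,0,0],[0,0,0],[0,0,0],[0,0,0],[0,0,0],[0,0,0],[0,0,0],[0,0,0]], hand=[0.1,0.1,0.1,0.1,0.1,0.5,0.55,0.55,0.55])

```text
time: 6.7
position: [0.5035, 0.139, 0.0386]
orientation: [[0.698, 0.716, 0.001], [0.716, -0.698, 0.0], [0.001, 0.0, -1.0]]
ft_force: [0.6, 0.1, -0.8]
grip_width: 0.551
finger_force: 0.0
```

>>> servo_tool(dp=[[0,0,-0.15],[0,0,-0.3],[0,0,-0.45],[0,0,-0.6],[0,0,-0.65],[0,0,-0.65]], rotation=[[0,0,0],[0,0,0],[0,0,0],[0,0,0],[0,0,0],[0,0,0]], hand=[0.55,0.55,0.55,0.8,1,1])

```text
time: 7.3
position: [0.5045, 0.1393, 0.2361]
orientation: [[0.698, 0.716, 0.005], [0.716, -0.698, 0.002], [0.005, 0.003, -1.0]]
ft_force: [-0.4, 0.5, 0.5]
grip_width: 0.993
finger_force: 0.0
```

```bash
python3 -c "
from h import *
move([.568,.156,.2],down(135.8))
cv2.imwrite('pics/c4.png',np.hstack([cv2.resize(read_camera('top')[135:265,140:270],(400,400)),cv2.resize(read_camera('scene')[150:300,200:350],(400,400))]))"
```

```text
pos [0.5045269  0.13925148 0.23614729] q [ 2.69234880e-01  2.37890082e-01 -5.80605596e-02  1.26956706e+00
  1.18677636e-04  2.61227577e+00] grip 0.993303474000749 0.0
dp [0.1871 0.1123 0.1216] rot [ 1.800e-03 -5.000e-04 -5.003e-01]
```

View pics/c4.png

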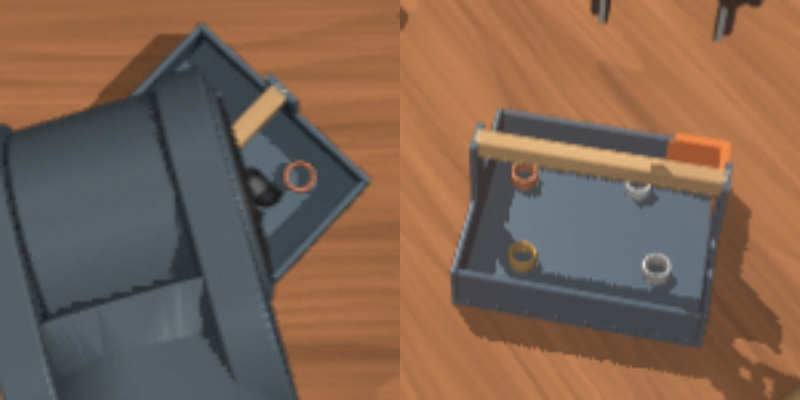

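The stray ring lies in the tote, visible at (638,187) in the scene crop. Next I'll align over the bar.

>>> servo_tool(dp=[[0.187,0.112,0.1],[0.187,0.112,0.1],[0.187,0.112,0.1],[0.187,0.112,0.1],[0.187,0.112,0.1],[0.187,0.112,0.1],[0.187,0.112,0.1],[0.187,0.112,0.1],[0.187,0.112,0.1],[0.187,0.112,0.1],[0.187,0.112,0.1],[0.187,0.112,0.1]], rotation=[[0,0,-0.5],[0,0,-0.5],[0,0,-0.5],[0,0,-0.5],[0,0,-0.5],[0,0,-0.5],[0,0,-0.5],[0,0,-0.5],[0,0,-0.5],[0,0,-0.5],[0,0,-0.5],[0,0,-0.5]], hand=[1,1,1,1,1,1,1,1,1,1,1,1])

```text
time: 8.6
position: [0.5657, 0.1554, 0.2013]
orientation: [[-0.717, 0.697, -0.003], [0.697, 0.717, -0.001], [0.002, -0.003, -1.0]]
ft_force: [0.0, -0.6, 0.0]
grip_width: 1.0
finger_force: 0.0
```

```bash
python3 -c "
from h import *
move([.568,.156,.111],down(135.8))
for n in ('tote_handle','tote_corner'):
  for r in models.spot_point(n,'scene')[:1]: print(n,r,atz('scene',r['position'],.11 if 'h' in n else .006))
cv2.imwrite('pics/c5.png',cv2.resize(read_camera('scene')[130:280,190:340],(600,600)))"
```

```text
pos [0.56569903 0.15543502 0.2013112 ] q [2.68096854e-01 3.66330372e-01 3.66536120e-02 1.24423696e+00
 1.07221714e-04 1.03947074e+00] grip 0.999722900843044 0.0
dp [-0.0047  0.0075  0.301 ] rot [-0.0008 -0.0005  0.    ]
tote_handle {'position': [276.6, 208.5], 'confidence': 0.62} [0.55801604 0.15166214 0.11      ]
tote_corner {'position': [316.9, 217.4], 'confidence': 0.56} [0.43325845 0.16503008 0.006     ]
```

View pics/c5.png

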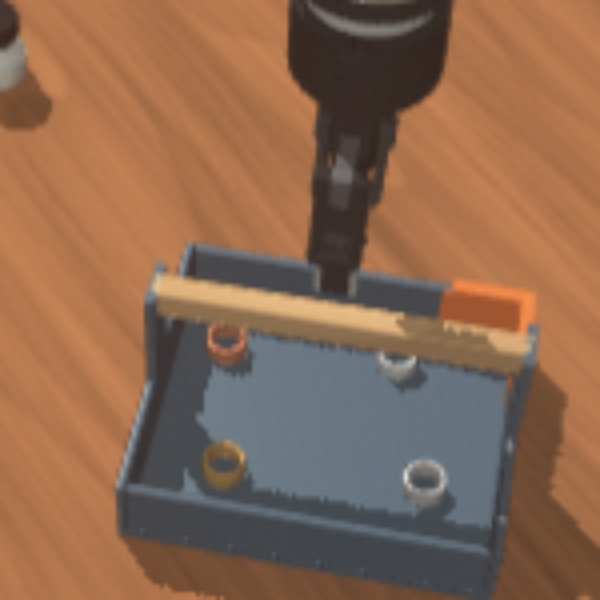

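The gripper is centred over the bar at about (335,290) and all four rings lie inside the tote. I'll descend and grip.

>>> servo_tool(dp=[[-0.003,0.005,0.12],[-0.003,0.005,0.22],[-0.003,0.005,0.28],[-0.003,0.005,0.3],[-0.003,0.005,0.3],[-0.003,0.005,0.3],[-0.003,0.005,0.3],[-0.003,0.005,0.3],[-0.003,0.005,0.3],[-0.003,0.005,0.3],[-0.003,0.005,0.3],[-0.003,0.005,0.3]], rotation=[[0,0,0],[0,0,0],[0,0,0],[0,0,0],[0,0,0],[0,0,0],[0,0,0],[0,0,0],[0,0,0],[0,0,0],[0,0,0],[0,0,0]], hand=[1,1,1,1,1,0.7,0.4,0.2,0,0,0,0])

```text
time: 9.95
position: [0.5684, 0.1561, 0.1138]
orientation: [[-0.716, 0.698, 0.001], [0.698, 0.716, 0.0], [-0.0, 0.001, -1.0]]
ft_force: [-0.9, -0.1, 6.2]
grip_width: 0.178
finger_force: 59.8
```

>>> servo_tool(dp=[[0,0,-0.02],[0,0,-0.06],[0,0,-0.12],[0,0,-0.18],[0,0,-0.25],[0,0,-0.32],[0,0,-0.39],[0,0,-0.45],[0,0,-0.5],[0,0,-0.53],[0,0,-0.55],[0,0,-0.55]], rotation=[[0,0,0],[0,0,0],[0,0,0],[0,0,0],[0,0,0],[0,0,0],[0,0,0],[0,0,0],[0,0,0],[0,0,0],[0,0,0],[0,0,0]], hand=[0,0,0,0,0,0,0,0,0,0,0,0])

```text
time: 11.15
position: [0.5683, 0.1561, 0.2787]
orientation: [[-0.716, 0.698, 0.001], [0.698, 0.716, 0.0], [-0.0, 0.001, -1.0]]
ft_force: [1.1, -0.2, -4.6]
grip_width: 0.178
finger_force: 58.7
```

```bash
python3 -c "
from h import *
s=manip.observe();R=s['orientation']
print(s['ft_force'],s['torque'])
# tote frame = tool: tote x=tool x, tote y=-tool y, tote z=-tool z
# tilt about horizontal axis so up leans to (+x,+y) tote direction at 45 deg
T=R@np.diag([1,-1,-1.]); print(T)
d=(T[:,0]*np.cos(np.radians(42))+T[:,1]*np.sin(np.radians(42))); ax=np.cross([0,0,1],d);ax/=np.linalg.norm(ax)
for a in(30,):
  Rt=Ro.from_rotvec(ax*np.radians(a)).as_matrix()@R; move(s['position'],Rt); print((Rt@np.diag([1,-1,-1]))[2])
"
```

```text
[ 1.10802071 -0.24873736 -4.56900809] [0.04569152 0.00813091 0.01073421]
[[-7.16280865e-01 -6.97811896e-01 -5.29417887e-04]
 [ 6.97812071e-01 -7.16280837e-01 -2.73434464e-04]
 [-1.88406065e-04 -5.65290067e-04  9.99999822e-01]]
pos [0.56831692 0.15609865 0.27873291] q [2.67998147e-01 3.44626209e-01 2.02151329e-01 1.42773852e+00
 1.23482962e-04 1.04033651e+00] grip 0.17799449200819378 58.709115386009216
dp [0. 0. 0.] rot [-0.1115 -0.1239 -0.    ]
[-0.37173558 -0.33505476  0.86576612]
```

>>> servo_tool(dp=[[0,0,0],[0,0,0],[0,0,0],[0,0,0],[0,0,0],[0,0,0],[0,0,0],[0,0,0],[0,0,0],[0,0,0],[0,0,0],[0,0,0]], rotation=[[-0.009,-0.01,0],[-0.018,-0.02,0],[-0.028,-0.031,0],[-0.037,-0.041,0],[-0.046,-0.051,0],[-0.056,-0.062,0],[-0.065,-0.072,0],[-0.074,-0.082,0],[-0.084,-0.093,0],[-0.094,-0.104,0],[-0.104,-0.115,0],[-0.113,-0.125,0]], hand=[0,0,0,0,0,0,0,0,0,0,0,0])

```text
time: 12.35
position: [0.567, 0.1558, 0.2767]
orientation: [[-0.615, 0.606, 0.504], [0.694, 0.72, -0.019], [-0.374, 0.338, -0.864]]
ft_force: [-0.9, 0.3, -4.7]
grip_width: 0.176
finger_force: 58.9
```

>>> servo_tool(dp=[[0,0,0],[0,0,0],[0,0,0],[0,0,0],[0,0,0],[0,0,0],[0,0,0],[0,0,0],[0,0,0],[0,0,0]], rotation=[[0,0,0],[0,0,0],[0,0,0],[0,0,0],[0,0,0],[0,0,0],[0,0,0],[0,0,0],[0,0,0],[0,0,0]], hand=[0,0,0,0,0,0,0,0,0,0])

```text
time: 13.35
position: [0.5682, 0.1561, 0.2782]
orientation: [[-0.615, 0.606, 0.505], [0.694, 0.72, -0.019], [-0.375, 0.339, -0.863]]
ft_force: [1.0, -0.0, -5.3]
grip_width: 0.179
finger_force: 59.0
```

```bash
python3 -c "
from h import *
s=manip.observe();print(s['position'],s['orientation'],s['qpos'])
a=read_camera('top');b=read_camera('scene')
cv2.imwrite('pics/c6.png',np.hstack([cv2.resize(a[110:260,130:280],(400,400)),cv2.resize(b[110:290,180:360],(400,400))]))"
```

```text
[0.56817612 0.1560724  0.27821769] [[-0.6148771   0.60607885  0.50457367]
 [ 0.69402695  0.71970503 -0.01874198]
 [-0.37450332  0.33866371 -0.86316519]] [ 0.36337378  0.01776528 -0.35547104  0.70345358 -0.19815286  1.08555827]
```

View pics/c6.png

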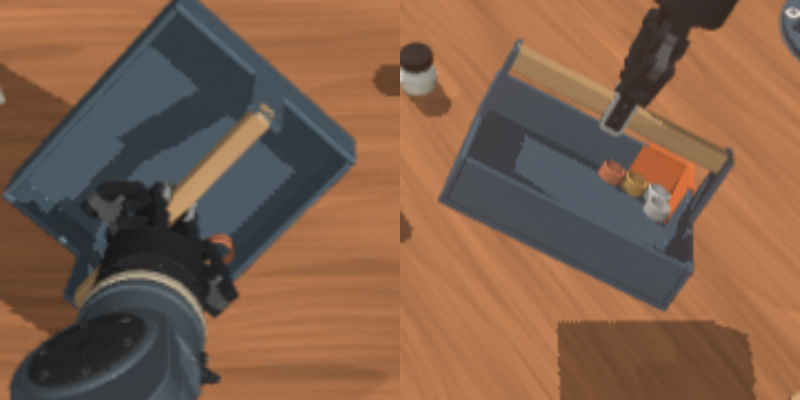

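The scene crop shows the rings gathered near the orange corner: copper (612,172), brass (633,183), silver (657,200). I'll check the distances in the tote frame.

```bash
python3 -c "
from h import *
np.set_printoptions(precision=4,suppress=True)
s=manip.observe();R=s['orientation'];T=R@np.diag([1,-1,-1.]);H=s['position']+R[:,2]*.0038
C=H+T@[.104,.089,-.104];print('corner',C)
b=read_camera('scene')
def loc(px,h=.0065):
  o,d=ray('scene',px);o2=T.T@(o-C);d2=T.T@d;return o2+d2*(h-o2[2])/d2[2]
for px in((612,172),(633,183),(657,200),(652,207),(660,192)):
  q=(px[0]-400)*.45+180,px[1]*.45+110;l=loc(q);print(px,l,np.linalg.norm(l))
for n in('ring0_center','ring1_center','ring2_center','stray_center'):
  for r in models.spot_point(n,'scene')[:3]: l=loc(r['position']);print(n,r['confidence'],r['position'],l,np.linalg.norm(l))
im=cv2.resize(b[170:220,255:325],(784,560),interpolation=cv2.INTER_CUBIC)
for P in([0,0,0],[0,0,.05],[-.208,0,.05],[0,-.178,.05],[-.05,0,.05],[-.05,0,0]):
  q=proj('scene',C+T@P);print(P,q);cv2.circle(im,tuple(int(v) for v in (q-[255,170])*11.2),5,(0,255,0),-1)
cv2.imwrite('pics/c7.png',im)"
```

```text
corner [0.5047 0.1622 0.1161]
(612, 172) [-0.0631 -0.0076  0.0065] 0.06392013028920208
(633, 183) [-0.0387 -0.0082  0.0065] 0.040138119313090956
(657, 200) [-0.0105 -0.0179  0.0065] 0.02172019615474817
(652, 207) [-0.0157 -0.0367  0.0065] 0.04042871632807384
(660, 192) [-0.0074  0.0015  0.0065] 0.009939616179953467
ring0_center 0.54 [285.2, 190.3] [-0.0383  0.0019  0.0065] 0.038909201023281194
ring1_center 0.62 [276.6, 185.4] [-0.0608  0.0042  0.0065] 0.061333721535299465
ring2_center 0.61 [291.9, 205.8] [-0.0191 -0.0511  0.0065] 0.05496301566783271
stray_center 0.67 [298.4, 198.6] [-0.0036 -0.0053  0.0065] 0.00909985341035398
stray_center 0.58 [293.7, 199.2] [-0.0155 -0.0187  0.0065] 0.02516135908555857
stray_center 0.29 [275.0, 187.5] [-0.0641 -0.009   0.0065] 0.06501429869278857
[0, 0, 0] [298.3569 200.2726]
[0, 0, 0.05] [309.5493 183.6145]
[-0.208, 0, 0.05] [226.7746 140.8909]
[0, -0.178, 0.05] [310.1911 227.197 ]
[-0.05, 0, 0.05] [290.1152 173.5518]
[-0.05, 0, 0] [279.2944 190.571 ]
```

View pics/c7.png

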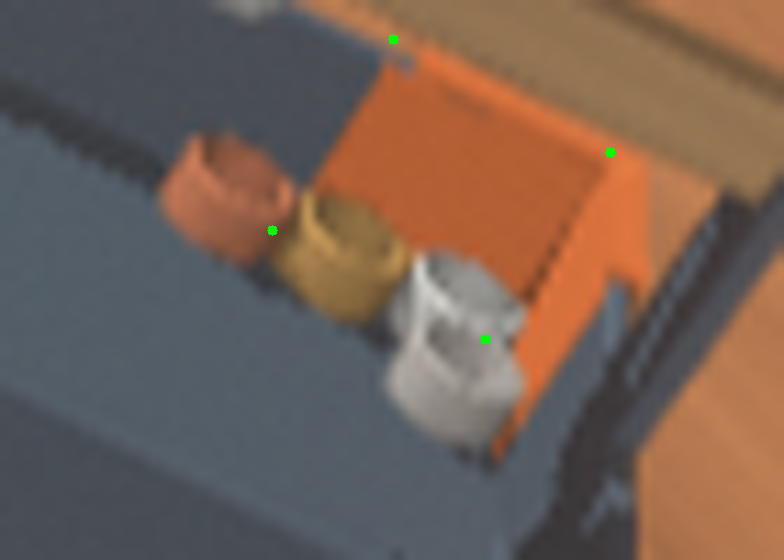

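The picture shows all four rings packed in the orange corner: two silver, brass and copper. The farthest centre is about 65 mm from the corner point, and the corner is about 116 mm above the bench. The projected rim points agree with no slip in the grip, so I'm handing in.

```bash
python3 -c "
from h import *
print(manip.job_done())"
```

```text
the job is handed in; nothing more can be done
None
```

The job is handed in with the tote held still in the air, tilted about 30° towards its orange corner; all four rings are gathered there, within about 65 mm, and the jar, hammer and stand were left alone.

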